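# Refit the knock bar in the knock-box drawer

### The job

The knock bar of the espresso knock box has been washed and lies on the grey drying mat: put it back. Pull the knock box's drawer right out, lower the bar gently (do not drop it) into the two V-notched saddles inside so that both steel ends are fully down and it lies level, let go of it, then push the drawer fully shut. Leave the cup, spice jar, tamper, pitcher and the other things standing where they are.

Things in the scene. Friction and masses are not known exactly. Their poses are not given: they have to be found in the camera images.
- knock_box: steel knock-box casing on the counter, 180 mm deep, 184 wide, 90 tall, with a thin cup rail up to 119 mm high round the back half of its top. Origin at counter height under the middle of its open front face; x points back into the casing, y to its left (seen from the robot), z up. The opening's upper edge is 80 mm above the counter
- knock_drawer (a joint): how far the drawer is pulled out, along the casing's -x: 0 shut, 0.14 m fully out (stop). About 2 N of friction; it stays where it is left. Front panel 9 mm thick, 183 wide, top edge 84 mm above the counter; the drawer is open above, inside 168 mm wide and 154 long, floor 13 mm and side walls 71 mm above the counter
- drawer_handle (a point): middle of the drawer's dark bow handle: a round bar 10 mm thick and 94 mm long along the casing's y, its axis 43 mm in front of the front panel's face (38 mm clear behind the bar), 66 mm above the counter. Moves with the drawer; axes as the casing's
- bar_seat (a point): where the middle of the knock bar's axis lies when it is seated: 60 mm above the counter, 69 mm behind the inner face of the front panel, midway between the two saddles. Moves with the drawer, axes as the casing's; the seated bar lies along y. At least 40 mm free below this point. With the drawer fully out it is 72 mm in front of the casing's front face
- saddle_left (a point): bottom of the notch of the left (+y) saddle, 67 mm from bar_seat and 10 mm lower. Black bracket 12 mm thick along y (inner face 61 mm from the middle), 50 mm long in x, with a 90 degree V notch open to the top, 32 mm wide at its mouth and 16 mm deep; bracket top 66 mm above the counter. Moves with the drawer; axes as the casing's
- saddle_right (a point): the same for the right (-y) saddle
- knock_bar: the knock bar, 156 mm long, about 0.24 kg: black rubber sleeve 28 mm thick and 112 long (last 4 mm at each end tapered) with a bare steel pin 14 mm thick, 22 long, at each end. Origin in the middle of its axis, x along the bar; both ends alike. At the start it lies on the drying mat, its axis 18 mm above the counter
- drying_mat: light grey ribbed silicone mat, 270 x 210 mm, 4 mm thick, fixed on the counter. Origin at counter height on its middle line; in its own frame it reaches from x = -115 to +155 mm and y = -105 to +105 mm. The bar lies on its near part, tamper and milk pitcher stand on its far part
- mug_espresso: small dark-blue espresso cup, 63 mm across, 51 tall, standing on the knock box's top at the back; bystander; origin under it
- cinnamon: spice jar with a green cap, 46 mm across, 106 tall, on the knock box's top at the back; bystander; origin under it
- tamper: coffee tamper, steel foot 58 mm across, brown wooden handle, 86 tall, on the far part of the drying mat; bystander; origin under it
- milk_pitcher: steel milk pitcher, 75x103 mm with its handle, 96 tall, on the far part of the drying mat; bystander; origin under it
- tumbler: glass tumbler, 59 mm across, 81 tall, at the back of the counter; bystander; origin under it
- creamer_pod_1: creamer pod, 37 mm across, 20 tall, on the counter; bystander; origin under it
- teaspoon_1: teaspoon, 130 mm long, 11 high, in the middle of the counter; bystander; origin under it

How it is judged:
By the outcome, as a careful person would: the job done as asked, in the order asked, and still so for the second after the job is handed in, with the robot touching nothing.
It also fails if it takes over 64 s, if anything falls off the work surface, if the arm or the gripper's body presses on something with over 40 N, if the wrist force passes 120 N, or if a joint passes its speed limit or range.

### The arm

A 6-joint arm with a two-finger parallel gripper is mounted at the origin on a cart in front of the work surface, level with it; the furniture and walls round the work are solid. World frame = base frame: x ahead of the robot, y to its left, z up, the work surface at z = 0. Lengths are in mm, angles in rad, forces in N, time in s.
With the tool pointing down it reaches from about 350 to 925 mm from the base axis. Payload 6.4 kg.
Tool frame: the origin (TCP) lies between the finger pads; the fingertips stand 14 mm ahead of it and the grasp point (between the pads) lies 5 mm behind it (arm.tips_ahead is the distance from the TCP to the fingertips, in mm); z points along the fingers, y is the line along which they close (so a half turn about z gives the same grasp; the last joint's range is limited). The gripper opens to 85 mm and grips with 20 to 120 N. Pads are 22 mm wide; open, the fingers measure 114 mm over their backs; the gripper's body (76 mm by 85 mm) begins 54 mm behind the grasp point. The pads swing forward as they close: fully open they stand 13 mm farther back than shut.
Start: joints at [0.949, 0.245, 1.558, -0, 1.339, -0.174], TCP at [281.438, 585.924, 245.29] pointing down, gripper open.
Joint ranges: [-3.13, 3.13], [-1.02, 2.26], [0.13, 2.54], [-0.95, 4.09], [0.21, 2.88], [-2.74, 2.74]. Speed limits (rad/s): [2.57, 2.57, 3.14, 3.14, 3.14, 3.14].

### API

Orientations are given as a unit quaternion [x, y, z, w].
In Python, from station import arm, camera, order, spot_in, masks_of gives the robot as it stands.
- The arm moves only by the shell command python3 -m inch 'ROWS' [OPENING] [FORCE]. ROWS is JSON, a list of rows, each a list of 2 entries, a list of its own where there are three numbers: the shift along the tool's x, y, z scaled (see below), then the turn, a rotation vector about the tool's x, y, z scaled (see below). In form: [[[tx, ty, tz], [rx, ry, rz]], ...]. A call has exactly 5 rows; each row is the pose to reach, as a shift and turn from the pose commanded when the call began, along the tool's axes at that moment, turning the shorter way round; what a row does not reach only later rows make up. The controller multiplies each number of a shift by 80 mm and each number of a turn by pi rad. A row lasts 1/12 s, in which the tool goes at most 41.7 mm and 7.16 degrees, less where a joint would pass 70% of its speed; a pose out of reach is approached as far as the arm can. A call with a number of a shift or a turn outside -1 to 1 is refused whole. A call with a gripper value outside its range is refused whole. OPENING is the opening, from 0 (shut) to 1 (fully open), set as the call begins (- or left out, the last holds). The fingers move at their own pace and stop on an object; FORCE is the grip in N (left out, the last holds). Time passes only in rows, so rows that repeat a pose let the fingers close, or fill a call up. It gives the time, the measured TCP pose, the force, the opening and the grip force at its end, in the units of the state.
- arm.get_state(): the state, without advancing time (a new reading comes with each control period).
- camera(name): name is "side" or "top"; returns a dict with "pixels" (400x640x3 uint8, blue, green, red), "fx", "fy", "cx", "cy" (pixels), "k1" (the pictures are not rectified: a ray, as slopes to the right and down, at radius r is drawn at 1 + k1 r^2 times it, then the intrinsics apply), "T" (4x4, takes a point from camera to world coordinates). Camera axes: x right, y down, z forward; pixel columns grow to the right and rows downward; lengths in mm; the calibration is good to about 2 mm. A picture is of the moment at which its call begins. There is no depth.
- order.finish_job(): hands the job in; it is judged then, once.
Trained networks look in the newest picture that a camera, given by its name, has taken for a name from the list of things; names that differ only in an ending like _2 or _b are one class to them, and where a whole thing is asked for, a point or a joint stands for the part that bears it (a point fixed in the world has none). Each returns a list of dicts, best first, with "p" (0 to 1); they miss things now and then, are a little off and sometimes report something else, mostly with a low value. They report only what shows in the picture. A call takes as long as a camera call.
- spot_in(camera, thing): "point" ([column, row] in pixels, amid what is visible of it).
- masks_of(camera, thing): "region" (400x640 bool, what is visible of it) and "point" ([column, row] in pixels, amid what is visible of it).
The state is a dict: "time": time; "qpos": joint angles; "qd": joint speeds; "effort": joint torques, N m; "tool_pos": TCP position; "tool_rot": TCP orientation; "force": force on the tool from outside, world axes, zero at the start; "wrist_torque": the same for the moment, N m; "grip_width": opening from 0.0 (shut) to 1.0 (fully open); "grasp_force": force on a finger pad.
Only numpy, scipy, OpenCV 4.12 (cv2) and the standard library are available. Lean on these libraries where they do the work, as an engineer would, in place of code of your own. Each camera call takes 0.05 s, during which the arm holds its last target. There are 200 camera calls.

## Working session

There is one attempt and no reset: what is moved stays moved. The work goes in short steps, Python scripts to look and compute and a shell command to move; the robot and the scene stay as the last step left them, time stands still between calls to the robot, and variables do not carry over. Pictures are saved under pics/ and viewed, at most 10 in all, crops included, and the job is handed in when it is done.

```bash
ls; mkdir -p pics; cat > h.py <<'E'
import numpy as np,cv2
from station import arm,camera,order,spot_in,masks_of
def ray(c,px):
    K=np.array([[c['fx'],0,c['cx']],[0,c['fy'],c['cy']],[0,0,1]])
    u=cv2.undistortPoints(np.array([[px]],float),K,np.array([c['k1'],0,0,0,0.]))[0,0]
    T=np.array(c['T']); return T[:3,3],T[:3,:3]@np.array([u[0],u[1],1])
def onz(c,px,z):
    o,d=ray(c,px); return o+d*(z-o[2])/d[2]
def proj(c,P):
    T=np.array(c['T']); p=T[:3,:3].T@(np.array(P,float)-T[:3,3]); s=p[:2]/p[2]; s=s*(1+c['k1']*(s@s))
    return np.array([c['fx']*s[0]+c['cx'],c['fy']*s[1]+c['cy']])
E
python3 - <<'E'
from h import *
np.set_printoptions(precision=1,suppress=True)
for n in ('top','side'):
    c=camera(n); cv2.imwrite(f'pics/{n}0.png',c['pixels'])
    print(n,c['fx'],c['k1'],np.array(c['T'])[:3].tolist())
    for t in ('knock_box','drawer_handle','knock_bar','drying_mat','mug_espresso','cinnamon','tamper','milk_pitcher','tumbler','teaspoon_1','creamer_pod_1'):
        print(t,[(np.round(s['point']).tolist(),round(s['p'],2)) for s in spot_in(n,t)[:2]])
print(arm.get_state())
E
```

```text
pics
top 490.195063067721 -0.028756288711697203 [[-0.0004921290380969117, -0.991279388837052, 0.13177606412338547, 479.4367162980438], [-0.9999644014535185, -0.0006221823865080533, -0.008414791428458109, -12.674816708028624], [0.008423398050454148, -0.1317755142502531, -0.9912437945376329, 1060.1703120660727]]
knock_box [([396.0, 165.0], 0.8), ([312.0, 241.0], 0.5)]
drawer_handle [([400.0, 202.0], 0.67)]
knock_bar [([397.0, 202.0], 0.75), ([234.0, 215.0], 0.61)]
drying_mat [([226.0, 200.0], 0.88), ([397.0, 202.0], 0.49)]
mug_espresso [([375.0, 128.0], 0.8)]
cinnamon [([428.0, 120.0], 0.97)]
tamper [([195.0, 151.0], 0.68)]
milk_pitcher [([243.0, 144.0], 0.72)]
tumbler [([318.0, 121.0], 0.65)]
teaspoon_1 [([309.0, 238.0], 0.77)]
creamer_pod_1 [([312.0, 166.0], 0.7)]
side 395.98620762154985 -0.07710520632088805 [[0.7681714905442224, -0.5205369058169277, 0.37276519526051083, 309.35534340272886], [-0.6402409585095558, -0.6227064273125725, 0.44980909331668406, -400.93646858079825], [-0.002018950676238262, -0.5841900675860137, -0.8116143719599942, 770.2974958875021]]
knock_box [([386.0, 239.0], 0.72)]
drawer_handle [([364.0, 269.0], 0.88)]
knock_bar [([258.0, 181.0], 0.72)]
drying_mat [([263.0, 171.0], 0.71)]
mug_espresso [([394.0, 190.0], 0.93)]
cinnamon [([438.0, 209.0], 0.86), ([278.0, 232.0], 0.72)]
tamper [([281.0, 129.0], 0.9), ([334.0, 201.0], 0.52)]
milk_pitcher [([309.0, 141.0], 0.91)]
tumbler [([366.0, 170.0], 0.66)]
teaspoon_1 [([276.0, 233.0], 0.56), ([255.0, 180.0], 0.28)]
creamer_pod_1 [([337.0, 200.0], 0.64)]
{'time': 1.2, 'qpos': array([ 0.9,  0.2,  1.6,  0. ,  1.3, -0.2]), 'qd': array([-0.,  0.,  0.,  0., -0., -0.]), 'effort': array([ -0. , -43. , -32.6,  -0. ,   0. ,   0. ]), 'tool_pos': array([281.4, 585.9, 245.3]), 'tool_rot': array([ 0.2,  1. ,  0. , -0. ]), 'force': array([ 0. , -0.6,  0.7]), 'wrist_torque': array([-0.,  0.,  0.]), 'grasp_force': 0.0, 'grip_width': 0.9987366060372097}
```

View pics/top0.png

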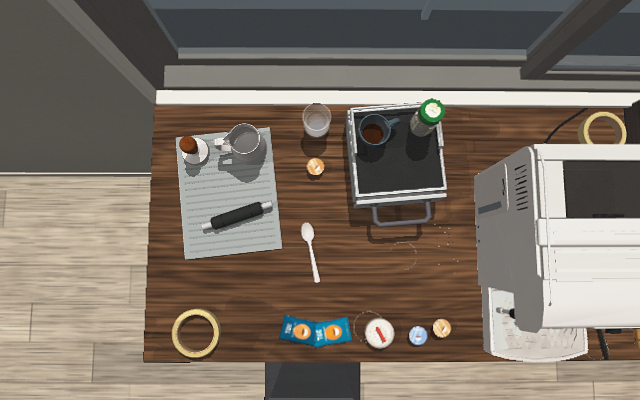

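View pics/side0.png

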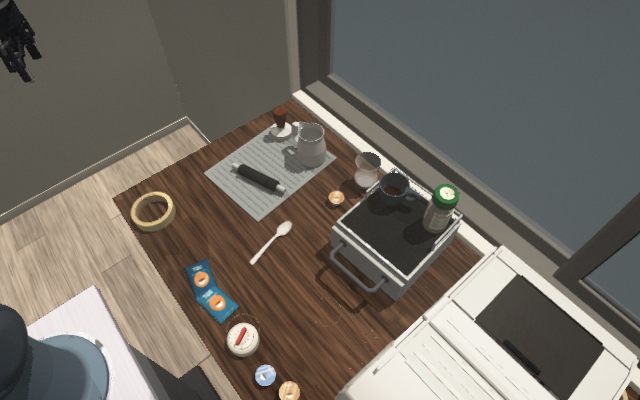

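```bash
python3 - <<'E'
from h import *
np.set_printoptions(precision=1,suppress=True)
c=camera('top'); im=c['pixels']
a=cv2.resize(im[95:235,340:455],None,fx=4,fy=4,interpolation=cv2.INTER_CUBIC)
b=cv2.resize(im[190:240,190:280],None,fx=3.5,fy=3.5,interpolation=cv2.INTER_CUBIC)
o=np.zeros((560,460+b.shape[1],3),np.uint8); o[:,:460]=a; o[:b.shape[0],460:]=b
cv2.imwrite('pics/crop1.png',o); print(o.shape)
for n,t,z in (('top','knock_bar',18),('side','knock_bar',18),('top','drawer_handle',66),('side','drawer_handle',66)):
    if n=='side': c=camera('side')
    else: c=camera('top')
    for m in masks_of(n,t)[:2]:
        r=m['region']; ys,xs=np.nonzero(r); R=cv2.minAreaRect(np.c_[xs,ys].astype(np.float32))
        bx=cv2.boxPoints(R); e=[(bx[i]+bx[(i+1)%4])/2 for i in range(4)]
        d=[np.linalg.norm(e[0]-e[2]),np.linalg.norm(e[1]-e[3])]
        p,q=(e[0],e[2]) if d[0]>d[1] else (e[1],e[3])
        P,Q=onz(c,p,z),onz(c,q,z)
        print(n,t,round(m['p'],2),len(xs),R[0],R[1],P,Q,(P+Q)/2,np.linalg.norm(P-Q),np.degrees(np.arctan2(*(P-Q)[1::-1])))
E
```

```text
(560, 775, 3)
top knock_bar 0.77 824 (236.9000244140625, 214.70001220703125) (13.914021492004395, 73.99729919433594) [605.9  81.6  18. ] [555.6 230.4  18. ] [580.7 156.   18. ] 157.01746067473556 -71.33812172194739
top knock_bar 0.68 190 (315.0, 166.5) (15.0, 14.0) [702.  -10.3  18. ] [669.  -10.4  18. ] [685.5 -10.4  18. ] 33.01529880921352 0.05367872218345811
side knock_bar 0.78 602 (258.3789367675781, 177.7335205078125) (59.47954559326172, 12.001124382019043) [554.  229.5  18. ] [604.1  76.6  18. ] [579.  153.1  18. ] 160.87051022761287 108.17210760780956
side knock_bar 0.32 2181 (361.33477783203125, 266.46697998046875) (95.42500305175781, 33.99540710449219) [597.3 -76.1  18. ] [ 620.  -276.4   18. ] [ 608.7 -176.2   18. ] 201.60928534638444 96.45951987964564
top drawer_handle 0.57 1398 (400.27862548828125, 209.45404052734375) (31.61980628967285, 91.78407287597656) [ 595.1 -279.    66. ] [578.7 -91.2  66. ] [ 586.9 -185.1   66. ] 188.55625498625662 -85.01638603566165
side drawer_handle 0.55 2332 (361.1080322265625, 267.0245666503906) (96.059326171875, 34.82794952392578) [577.7 -96.8  66. ] [ 599.1 -285.4   66. ] [ 588.4 -191.1   66. ] 189.8027199412841 96.49318630750017
```

View pics/crop1.png

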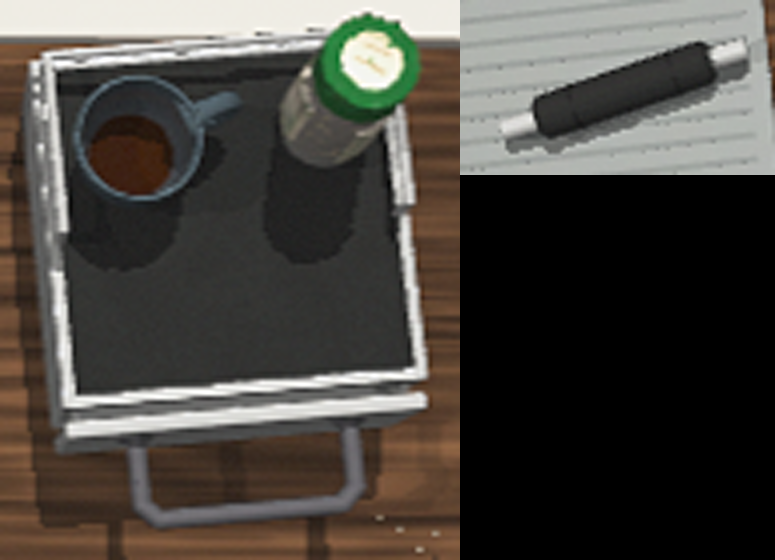

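```bash
cat >> h.py <<'E'
def toolmove(dx,dy,dz,yaw=0):
    "world shift (mm) and world-z turn (rad) -> scaled tool shift/turn from current pose"
    from scipy.spatial.transform import Rotation as R
    r=R.from_quat(arm.get_state()['tool_rot'])
    return np.round(r.inv().apply([dx,dy,dz])/80,3), np.round(r.inv().apply([0,0,yaw])/np.pi,4)
E
python3 - <<'E'
from h import *
from scipy.spatial.transform import Rotation as R
np.set_printoptions(precision=1,suppress=True)
c=camera('top')
f=lambda u,v,z:onz(c,(340+u/4,95+v/4),z)
L,Rr=f(66,437,84),f(427,408,84); print('panel',L,Rr,np.linalg.norm(L-Rr),np.degrees(np.arctan2(*(L-Rr)[:2])))
L,Rr=f(65,405,90),f(427,377,90); print('casing',L,Rr,np.linalg.norm(L-Rr),np.degrees(np.arctan2(*(L-Rr)[:2])))
L,Rr=f(160,519,66),f(345,502,66);print('handle',L,Rr,f(251,511,66),np.degrees(np.arctan2(*(L-Rr)[:2])))
g=lambda u,v:onz(c,(190+(u-460)/3.5,190+v/3.5),18)
print('bar',g(503,128),g(748,53),(g(503,128)+g(748,53))/2)
print(R.from_quat(arm.get_state()['tool_rot']).as_matrix(), [proj(camera('top'),arm.get_state()['tool_pos'])])
E
```

```text
panel [595.4 -93.9  84. ] [ 610.2 -276.3   84. ] 183.08151632451293 -4.635738543940243
casing [610.8 -93.   90. ] [ 625.1 -275.3   90. ] 182.80435190408787 -4.491689510634779
handle [ 555.6 -142.8   66. ] [ 564.2 -237.5   66. ] [ 559.7 -189.3   66. ] -5.216583385443102
bar [555.3 229.3  18. ] [601.3  80.9  18. ] [578.3 155.1  18. ]
[[-0.9  0.4  0. ]
 [ 0.4  0.9  0. ]
 [-0.   0.  -1. ]] [array([-53.5, 384.7])]
```

```bash
python3 - <<'E'
from h import *
s=arm.get_state(); from scipy.spatial.transform import Rotation as R
m=R.from_quat(s['tool_rot']).as_matrix(); a=np.degrees(np.arctan2(m[1,1],m[0,1])); print(a, (a-4.6)/180)
# casing-frame displacement from TCP to handle
t=np.radians(4.6);X=np.array([np.cos(t),np.sin(t)]);Y=np.array([-X[1],X[0]])
d=np.array([559.9,-188.5])-s['tool_pos'][:2]; print('tool x,y needed',d@Y/80,d@X/80)
E
```

```text
64.34101011009528 0.33189450061164044
tool x,y needed -9.928122161560648 2.693166290814093
```

```bash

python3 -m inch '[[[0,0,0],[0,0,0.034]],[[0,0,0],[0,0,0.068]],[[0,0,0],[0,0,0.102]],[[0,0,0],[0,0,0.136]],[[0,0,0],[0,0,0.17]]]' 0.5 30
python3 -m inch '[[[0,0,0],[0,0,0.033]],[[0,0,0],[0,0,0.066]],[[0,0,0],[0,0,0.099]],[[0,0,0],[0,0,0.132]],[[0,0,0],[0,0,0.162]]]'
python3 -m inch '[[[-0.2,0.1,0],[0,0,0]],[[-0.4,0.2,0],[0,0,0]],[[-0.6,0.3,0],[0,0,0]],[[-0.8,0.4,0],[0,0,0]],[[-1,0.5,0],[0,0,0]]]'
python3 -m inch '[[[-0.2,0.1,0],[0,0,0]],[[-0.4,0.2,0],[0,0,0]],[[-0.6,0.3,0],[0,0,0]],[[-0.8,0.4,0],[0,0,0]],[[-1,0.5,0],[0,0,0]]]'
python3 -m inch '[[[-0.2,0.1,0],[0,0,0]],[[-0.4,0.2,0],[0,0,0]],[[-0.6,0.3,0],[0,0,0]],[[-0.8,0.4,0],[0,0,0]],[[-1,0.5,0],[0,0,0]]]'
python3 -m inch '[[[-0.2,0.1,0],[0,0,0]],[[-0.4,0.2,0],[0,0,0]],[[-0.6,0.3,0],[0,0,0]],[[-0.8,0.4,0],[0,0,0]],[[-1,0.5,0],[0,0,0]]]'
python3 -c "
from h import *;print(arm.get_state()['qpos'])"
```

```text
time: 2.17
tool_pos: [281.4, 585.9, 245.3]
tool_rot: [0.474, 0.881, -0.0, 0.0]
force: [0.2, -0.0, -0.2]
grip_width: 0.503
grasp_force: 0.0
time: 2.58
tool_pos: [281.4, 585.9, 245.3]
tool_rot: [0.68, 0.733, -0.0, -0.0]
force: [0.5, -0.7, 0.2]
grip_width: 0.501
grasp_force: 0.0
time: 3.0
tool_pos: [328.0, 508.7, 245.3]
tool_rot: [0.678, 0.735, 0.0, -0.0]
force: [1.1, 0.5, 0.1]
grip_width: 0.502
grasp_force: 0.0
time: 3.42
tool_pos: [374.4, 432.1, 245.4]
tool_rot: [0.678, 0.735, 0.0, 0.0]
force: [0.9, -0.2, -0.1]
grip_width: 0.497
grasp_force: 0.0
time: 3.83
tool_pos: [420.6, 355.5, 245.4]
tool_rot: [0.678, 0.735, 0.0, 0.0]
force: [-0.1, 0.3, -0.2]
grip_width: 0.498
grasp_force: 0.0
time: 4.25
tool_pos: [466.9, 279.0, 245.5]
tool_rot: [0.678, 0.735, 0.0, 0.0]
force: [0.7, 1.0, -0.1]
grip_width: 0.503
grasp_force: 0.0
[ 3.30013949e-01 -3.91164451e-03  1.82990364e+00  1.50844693e-06
  1.31525247e+00  2.50018391e-01]
```

```bash

python3 -m inch '[[[-0.2,0.02,0],[0,0,0]],[[-0.4,0.04,0],[0,0,0]],[[-0.6,0.06,0],[0,0,0]],[[-0.8,0.08,0],[0,0,0]],[[-1,0.12,0],[0,0,0]]]'
python3 -m inch '[[[-0.2,0.02,0],[0,0,0]],[[-0.4,0.04,0],[0,0,0]],[[-0.6,0.06,0],[0,0,0]],[[-0.8,0.08,0],[0,0,0]],[[-1,0.12,0],[0,0,0]]]' >/dev/null
python3 -m inch '[[[-0.2,0.02,0],[0,0,0]],[[-0.4,0.04,0],[0,0,0]],[[-0.6,0.06,0],[0,0,0]],[[-0.8,0.08,0],[0,0,0]],[[-1,0.12,0],[0,0,0]]]'  >/dev/null
python3 -m inch '[[[-0.2,0.02,0],[0,0,0]],[[-0.4,0.04,0],[0,0,0]],[[-0.6,0.06,0],[0,0,0]],[[-0.8,0.08,0],[0,0,0]],[[-1,0.12,0],[0,0,0]]]'  >/dev/null
python3 -m inch '[[[-0.2,0.02,0],[0,0,0]],[[-0.4,0.04,0],[0,0,0]],[[-0.6,0.06,0],[0,0,0]],[[-0.8,0.08,0],[0,0,0]],[[-1,0.12,0],[0,0,0]]]'  >/dev/null
python3 -m inch '[[[-0.2,0.02,0],[0,0,0]],[[-0.4,0.04,0],[0,0,0]],[[-0.6,0.06,0],[0,0,0]],[[-0.8,0.08,0],[0,0,0]],[[-0.92,0.1,0],[0,0,0]]]'
python3 - <<'E'
from h import *
s=arm.get_state(); print(s['qpos'],toolmove(*(np.array([559.9,-188.5,61])-s['tool_pos'])))
c=camera('top'); cv2.imwrite('pics/t1.png',cv2.resize(c['pixels'][80:260,320:520],None,fx=3,fy=3)); print(proj(c,[559.9,-188.5,66]))
c=camera('side'); cv2.imwrite('pics/s1.png',c['pixels'])
m=masks_of('side','drawer_handle')[0]['region']
print(proj(c,[559.9,-188.5,66]))
E
```

```text
time: 4.67
tool_pos: [482.4, 200.0, 245.4]
tool_rot: [0.678, 0.735, 0.0, 0.0]
force: [0.5, -0.5, -0.1]
grip_width: 0.505
grasp_force: 0.0
time: 6.75
tool_pos: [560.4, -190.0, 245.2]
tool_rot: [0.679, 0.734, -0.0, 0.0]
force: [0.2, -0.4, -0.4]
grip_width: 0.496
grasp_force: 0.0
[-5.18234669e-01  1.10547348e-01  1.71104833e+00 -2.62574044e-04
  1.31983288e+00 -5.97009420e-01] (array([ 0.02 , -0.005,  2.303]), array([0., 0., 0.]))
[402.36514836 222.63345653]
[347.73297367 273.40292325]
```

View pics/s1.png

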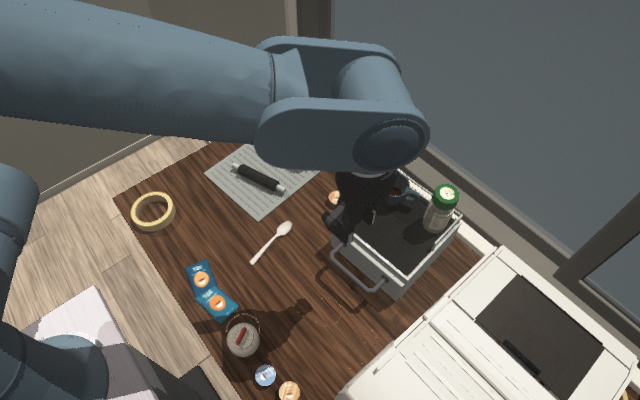

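```bash

python3 -m inch '[[[0,0,0.2],[0,0,0]],[[0,0,0.4],[0,0,0]],[[0,0,0.6],[0,0,0]],[[0,0,0.8],[0,0,0]],[[0.02,0,1],[0,0,0]]]'
python3 -m inch '[[[0,0,0.2],[0,0,0]],[[0,0,0.4],[0,0,0]],[[0,0,0.6],[0,0,0]],[[0,0,0.7],[0,0,0]],[[0,0,0.8],[0,0,0]]]'
python3 -m inch '[[[0,0,0.1],[0,0,0]],[[0,0,0.2],[0,0,0]],[[0,0,0.3],[0,0,0]],[[0,0,0.4],[0,0,0]],[[0,0,0.5],[0,0,0]]]'
python3 -m inch '[[[0,0,0],[0,0,0]],[[0,0,0],[0,0,0]],[[0,0,0],[0,0,0]],[[0,0,0],[0,0,0]],[[0,0,0],[0,0,0]]]' 0 30
```

```text
time: 7.32
tool_pos: [560.0, -185.5, 164.6]
tool_rot: [0.678, 0.735, 0.0, -0.0]
force: [0.2, -0.4, 0.1]
grip_width: 0.499
grasp_force: 0.0
time: 7.73
tool_pos: [559.8, -185.5, 100.5]
tool_rot: [0.678, 0.735, -0.0, -0.001]
force: [-0.1, -0.4, 1.1]
grip_width: 0.504
grasp_force: 0.0
time: 8.15
tool_pos: [560.2, -186.4, 60.8]
tool_rot: [0.678, 0.735, 0.0, 0.0]
force: [0.8, -0.4, -0.4]
grip_width: 0.504
grasp_force: 0.0
time: 8.57
tool_pos: [560.2, -186.4, 61.5]
tool_rot: [0.678, 0.735, 0.0, 0.0]
force: [0.4, -0.6, -2.2]
grip_width: 0.105
grasp_force: 29.2
```

```bash

python3 -m inch '[[[0,-0.15,0],[0,0,0]],[[0,-0.3,0],[0,0,0]],[[0,-0.5,0],[0,0,0]],[[0,-0.7,0],[0,0,0]],[[0,-0.9,0],[0,0,0]]]'
python3 -m inch '[[[0,-0.2,0],[0,0,0]],[[0,-0.4,0],[0,0,0]],[[0,-0.55,0],[0,0,0]],[[0,-0.65,0],[0,0,0]],[[0,-0.75,0],[0,0,0]]]'
python3 -m inch '[[[0,-0.03,0],[0,0,0]],[[0,-0.06,0],[0,0,0]],[[0,-0.09,0],[0,0,0]],[[0,-0.12,0],[0,0,0]],[[0,-0.13,0],[0,0,0]]]'
```

```text
time: 8.98
tool_pos: [488.3, -192.5, 61.5]
tool_rot: [0.678, 0.735, 0.0, 0.001]
force: [3.8, -2.7, -5.3]
grip_width: 0.103
grasp_force: 30.9
time: 9.4
tool_pos: [428.4, -197.6, 61.5]
tool_rot: [0.678, 0.735, -0.0, 0.001]
force: [3.4, -5.1, -8.5]
grip_width: 0.103
grasp_force: 30.7
time: 9.82
tool_pos: [425.1, -198.0, 61.9]
tool_rot: [0.68, 0.733, 0.006, 0.009]
force: [43.3, 3.2, -36.0]
grip_width: 0.103
grasp_force: 30.2
```

```bash

python3 -m inch '[[[0,0.04,0],[0,0,0]],[[0,0.08,0],[0,0,0]],[[0,0.08,0],[0,0,0]],[[0,0.08,0],[0,0,0]],[[0,0.08,0],[0,0,0]]]'
python3 -m inch '[[[0,0,0],[0,0,0]],[[0,0,0],[0,0,0]],[[0,0,0],[0,0,0]],[[0,0,0],[0,0,0]],[[0,0,0],[0,0,0]]]' 0.5
python3 -m inch '[[[0,0,-0.2],[0,0,0]],[[0,0,-0.4],[0,0,0]],[[0,0,-0.6],[0,0,0]],[[0,0,-0.8],[0,0,0]],[[0,0,-1],[0,0,0]]]'
python3 -m inch '[[[0.2,0,-0.1],[0,0,0]],[[0.4,0,-0.2],[0,0,0]],[[0.6,0,-0.3],[0,0,0]],[[0.8,0.1,-0.4],[0,0,0]],[[1,0.2,-0.5],[0,0,0]]]'
python3 -m inch '[[[0.2,0.1,0],[0,0,0]],[[0.4,0.2,0],[0,0,0]],[[0.6,0.3,0],[0,0,0]],[[0.8,0.4,0],[0,0,0]],[[1,0.5,0],[0,0,0]]]'
python3 -m inch '[[[0.2,0.1,0],[0,0,0]],[[0.4,0.2,0],[0,0,0]],[[0.6,0.3,0],[0,0,0]],[[0.8,0.4,0],[0,0,0]],[[1,0.5,0],[0,0,0]]]'
python3 - <<'E'
from h import *
s=arm.get_state(); print(s['qpos'],toolmove(*(np.array([578.5,155.5,120])-s['tool_pos'])))
c=camera('top'); im=c['pixels'].copy()
d=np.radians(4.6);X=np.array([np.cos(d),np.sin(d)]);Y=np.array([-X[1],X[0]]);O=np.array([612.8,-184.3])
def P(x,y,z): 
    p=O+x*X+y*Y; return proj(c,[p[0],p[1],z])
for q in [(-72,67,50),(-72,-67,50),(-72,0,60),(-193,47,66),(-193,-47,66),(-150,91.5,84),(-150,-91.5,84),(0,92,90),(0,-92,90)]:
    u=P(*q); print(q,u); 
    cv2.circle(im,tuple(np.round(u).astype(int)),1,(0,0,255),-1)
o=np.hstack([cv2.resize(v[180:320,335:460],None,fx=3.2,fy=3.2,interpolation=cv2.INTER_CUBIC) for v in (c['pixels'],im)])
cv2.imwrite('pics/t2.png',o); print(o.shape)
E
```

```text
time: 10.23
tool_pos: [425.4, -197.9, 61.6]
tool_rot: [0.678, 0.735, 0.0, 0.002]
force: [4.6, -3.0, -7.9]
grip_width: 0.103
grasp_force: 31.3
time: 10.65
tool_pos: [424.5, -197.1, 61.4]
tool_rot: [0.678, 0.735, 0.0, -0.0]
force: [0.3, -0.3, -1.5]
grip_width: 0.501
grasp_force: 0.0
time: 11.07
tool_pos: [424.3, -197.0, 142.1]
tool_rot: [0.678, 0.735, 0.0, -0.0]
force: [0.2, -0.0, -0.4]
grip_width: 0.495
grasp_force: 0.0
time: 11.48
tool_pos: [433.8, -115.3, 181.7]
tool_rot: [0.679, 0.735, 0.0, 0.0]
force: [-0.1, 0.2, -0.8]
grip_width: 0.499
grasp_force: 0.0
time: 11.9
tool_pos: [467.6, -32.3, 181.4]
tool_rot: [0.678, 0.735, 0.0, -0.0]
force: [0.3, -1.0, -0.1]
grip_width: 0.498
grasp_force: 0.0
time: 12.32
tool_pos: [501.1, 50.7, 181.3]
tool_rot: [0.678, 0.735, -0.0, -0.0]
force: [-0.1, 0.9, 0.6]
grip_width: 0.498
grasp_force: 0.0
[-1.24670757e-01 -3.14097194e-02  1.98052133e+00  6.34422911e-05
  1.19274899e+00 -2.04795020e-01] (array([1.228, 1.07 , 0.766]), array([0., 0., 0.]))
(-72, 67, 50) [369.7097792 235.0061301]
(-72, -67, 50) [434.09644214 229.75582994]
(-72, 0, 60) [402.82355331 232.08149207]
(-193, 47, 66) [386.15578123 294.12564297]
(-193, -47, 66) [432.71216275 290.16287709]
(-150, 91.5, 84) [362.91119614 274.52539182]
(-150, -91.5, 84) [454.71772486 266.8250037 ]
(0, 92, 90) [356.06466511 198.92594621]
(0, -92, 90) [447.20121486 191.69020472]
(448, 800, 3)
```

View pics/t2.png

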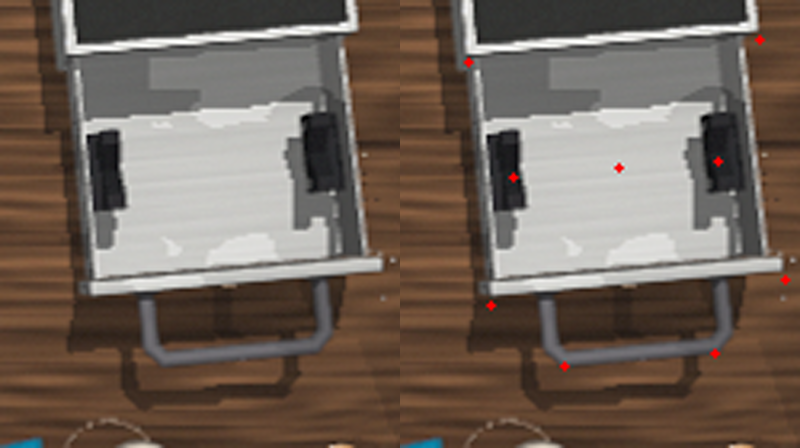

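```bash
python3 - <<'E'
from h import *
np.set_printoptions(precision=1,suppress=True)
c=camera('top'); d=np.radians(4.6);X=np.array([np.cos(d),np.sin(d)]);Y=np.array([-X[1],X[0]]);O=np.array([617.6,-184.])
def f(u,v,z): 
    p=onz(c,(335+(u+.5)/3.2-.5,180+(v+.5)/3.2-.5),z)[:2]-O; return p@X,p@Y
print(*[f(*q) for q in [(92,293,84),(380,268,84),(75,53,90),(355,33,90),(237,353,66)]],sep='\n')
def crop(a): return a
im=cv2.resize(c['pixels'][205:250,355:450],None,fx=8,fy=8,interpolation=cv2.INTER_CUBIC)
for x,y,z in [(x,y*s,66) for x in(-97,-47,-72-16,-72+16) for y in(61,73) for s in(1,-1)]+[(-72,67,50),(-72,-67,50)]:
    p=O+x*X+y*Y; u=proj(c,[p[0],p[1],z]); u=((u-[355,205]+.5)*8-.5).round().astype(int); cv2.circle(im,tuple(u),2,(0,0,255),-1)
cv2.imwrite('pics/t3.png',im)
print(O-72*X)
E
```

```text
(np.float64(-148.46056261160524), np.float64(90.02161653168599))
(np.float64(-147.91061518765304), np.float64(-89.5756329163702))
(np.float64(0.3031016997806981), np.float64(87.54598932074208))
(np.float64(-1.0778522980437728), np.float64(-89.07736582946225))
(np.float64(-193.4031561179491), np.float64(1.1522906808547013))
[ 545.8 -189.8]
```

View pics/t3.png

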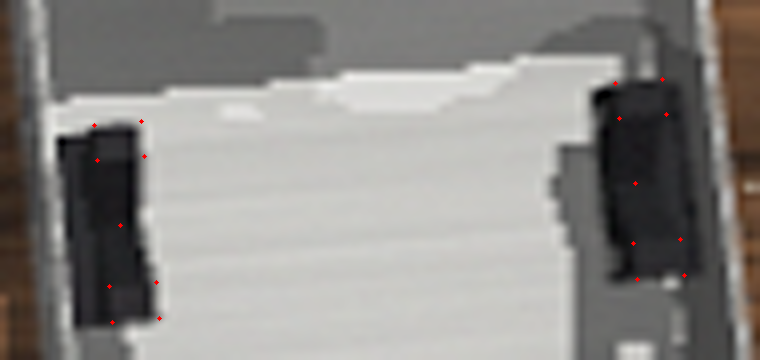

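```bash

python3 -m inch '[[[0.2,0.2,0],[0,0,0]],[[0.4,0.4,0],[0,0,0]],[[0.6,0.6,0],[0,0,0]],[[0.8,0.8,0],[0,0,0]],[[1,1,0],[0,0,0]]]' 0.7
python3 -m inch '[[[0.1,0.02,0],[0,0,-0.014]],[[0.2,0.05,0],[0,0,-0.028]],[[0.23,0.07,0],[0,0,-0.042]],[[0.23,0.07,0],[0,0,-0.056]],[[0.23,0.07,0],[0,0,-0.07]]]'
python3 - <<'E'
from h import *
for n in('top','side'):
    c=camera(n)
    for m in masks_of(n,'knock_bar')[:2]: print(n,m['p'],m['region'].sum(),m['point'],onz(c,m['point'],18))
E
```

```text
time: 12.83
tool_pos: [574.7, 135.9, 181.2]
tool_rot: [0.678, 0.735, -0.0, -0.0]
force: [-0.1, -0.7, 0.5]
grip_width: 0.701
grasp_force: 0.0
time: 13.25
tool_pos: [578.3, 154.1, 181.1]
tool_rot: [0.593, 0.805, -0.0, -0.0]
force: [0.1, -0.0, 0.2]
grip_width: 0.698
grasp_force: 0.0
top 0.79 467 [247.8, 209.5] [591.84960923 133.1268093   18.        ]
side 0.86 543 [257.1, 180.6] [572.35204664 145.5790106   18.        ]
side 0.47 8548 [341.2, 289.8] [ 542.84154112 -192.12076045   18.        ]
```

```bash

python3 -m inch '[[[0,0,0.2],[0,0,0]],[[0,0,0.4],[0,0,0]],[[0,0,0.6],[0,0,0]],[[0,0,0.8],[0,0,0]],[[0,0,1],[0,0,0]]]'
python3 -m inch '[[[0,0,0.2],[0,0,0]],[[0,0,0.4],[0,0,0]],[[0,0,0.55],[0,0,0]],[[0,0,0.65],[0,0,0]],[[0,0,0.75],[0,0,0]]]'
python3 -m inch '[[[0,0,0.07],[0,0,0]],[[0,0,0.14],[0,0,0]],[[0,0,0.2],[0,0,0]],[[0,0,0.24],[0,0,0]],[[0,0,0.27],[0,0,0]]]'
python3 -m inch '[[[0,0,0],[0,0,0]],[[0,0,0],[0,0,0]],[[0,0,0],[0,0,0]],[[0,0,0],[0,0,0]],[[0,0,0],[0,0,0]]]' 0 60
python3 -m inch '[[[0,0,0],[0,0,0]],[[0,0,0],[0,0,0]],[[0,0,-0.02],[0,0,0]],[[0,0,-0.06],[0,0,0]],[[0,0,-0.12],[0,0,0]]]'
```

```text
time: 13.87
tool_pos: [578.4, 154.3, 100.6]
tool_rot: [0.594, 0.804, -0.0, 0.0]
force: [0.0, 0.2, -0.5]
grip_width: 0.7
grasp_force: 0.0
time: 14.28
tool_pos: [578.5, 154.5, 40.7]
tool_rot: [0.594, 0.805, -0.0, -0.0]
force: [0.3, 1.2, 2.0]
grip_width: 0.702
grasp_force: 0.0
time: 14.7
tool_pos: [578.6, 154.7, 19.6]
tool_rot: [0.594, 0.805, 0.0, 0.0]
force: [0.6, -0.2, 0.3]
grip_width: 0.7
grasp_force: 0.0
time: 15.12
tool_pos: [579.1, 154.7, 20.4]
tool_rot: [0.594, 0.805, 0.0, 0.001]
force: [0.7, 0.6, 2.3]
grip_width: 0.303
grasp_force: 58.9
time: 15.53
tool_pos: [577.1, 154.6, 28.3]
tool_rot: [0.594, 0.805, -0.001, -0.001]
force: [-0.3, -0.1, -2.5]
grip_width: 0.307
grasp_force: 58.9
```

```bash

python3 -m inch '[[[0,0,-0.2],[0,0,0]],[[0,0,-0.4],[0,0,0]],[[0,0,-0.6],[0,0,0]],[[0,0,-0.8],[0,0,0]],[[0,0,-1],[0,0,0]]]'
python3 -m inch '[[[0,0,-0.15],[0,0,0.014]],[[0,0,-0.3],[0,0,0.028]],[[0,0,-0.45],[0,0,0.042]],[[0,0,-0.6],[0,0,0.056]],[[0,0,-0.7],[0,0,0.07]]]'
python3 - <<'E'
from h import *
s=arm.get_state(); print(s['tool_rot'],s['grip_width'],toolmove(*(np.array([546.5,-190.5,150])-s['tool_pos'])))
c=camera('top')
for n in('side',):
    c=camera(n); cv2.imwrite('pics/s4.png',cv2.resize(c['pixels'][60:300,180:500],None,fx=2,fy=2))
    for m in masks_of(n,'knock_bar')[:2]: print(n,m['p'],m['region'].sum(),m['point'],onz(c,m['point'],s['tool_pos'][2]))
E
```

```text
time: 15.95
tool_pos: [577.8, 154.6, 109.8]
tool_rot: [0.594, 0.805, -0.0, -0.0]
force: [1.5, 0.4, -1.7]
grip_width: 0.303
grasp_force: 59.0
time: 16.37
tool_pos: [578.4, 154.7, 166.4]
tool_rot: [0.679, 0.734, 0.0, 0.0]
force: [0.5, -0.5, -2.0]
grip_width: 0.304
grasp_force: 59.2
[6.79072801e-01 7.34070882e-01 1.81911461e-04 1.94637908e-04] 0.3036741296918171 (array([-4.271, -0.733,  0.205]), array([0., 0., 0.]))
side 0.65 425 [255.6, 142.6] [575.53876181 123.12799964 166.40274722]
```

View pics/s4.png

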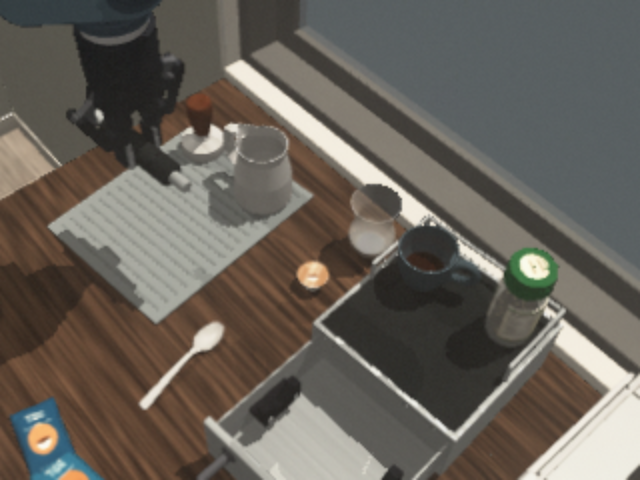

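```bash

python3 -m inch '[[[-0.2,-0.03,0],[0,0,0]],[[-0.4,-0.06,0],[0,0,0]],[[-0.6,-0.1,0],[0,0,0]],[[-0.8,-0.14,0],[0,0,0]],[[-1,-0.18,0],[0,0,0]]]' >/dev/null
python3 -m inch '[[[-0.2,-0.03,0],[0,0,0]],[[-0.4,-0.06,0],[0,0,0]],[[-0.6,-0.1,0],[0,0,0]],[[-0.8,-0.14,0],[0,0,0]],[[-1,-0.18,0],[0,0,0]]]' >/dev/null
python3 -m inch '[[[-0.2,-0.03,0],[0,0,0]],[[-0.4,-0.06,0],[0,0,0]],[[-0.6,-0.1,0],[0,0,0]],[[-0.8,-0.14,0],[0,0,0]],[[-1,-0.18,0],[0,0,0]]]' >/dev/null
python3 -m inch '[[[-0.2,-0.03,0],[0,0,0]],[[-0.4,-0.06,0],[0,0,0]],[[-0.6,-0.1,0],[0,0,0]],[[-0.8,-0.14,0],[0,0,0]],[[-1,-0.18,0],[0,0,0]]]' >/dev/null
python3 -m inch '[[[-0.1,0,0.1],[0,0,0]],[[-0.2,0,0.2],[0,0,0]],[[-0.27,0,0.3],[0,0,0]],[[-0.27,0,0.4],[0,0,0]],[[-0.27,0,0.5],[0,0,0]]]'
python3 - <<'E'
from h import *
np.set_printoptions(precision=2,suppress=True)
s=arm.get_state(); t=s['tool_pos']; print(toolmove(*(np.array([546.5,-190.5,70])-t)),s['force'])
c=camera('side'); im=c['pixels'].copy()
d=np.radians(4.6);Y=np.array([-np.sin(d),np.cos(d),0])
ax=t-[0,0,2.4]
print([proj(c,ax+k*Y) for k in(78,-78)])
o=im[150:330,270:470]; o=cv2.resize(o,None,fx=3,fy=3,interpolation=cv2.INTER_CUBIC)
for k in(78,-78,56,-56):
    u=((proj(c,ax+k*Y)-[270,150]+.5)*3-.5).round().astype(int); cv2.circle(o,tuple(u),2,(0,0,255),-1)
cv2.imwrite('pics/s5.png',o)
E
```

```text
time: 18.6
tool_pos: [547.9, -189.9, 123.6]
tool_rot: [0.678, 0.735, -0.0, -0.001]
force: [-0.1, 0.3, -2.6]
grip_width: 0.303
grasp_force: 59.1
(array([-0.01, -0.02,  0.67]), array([0., 0., 0.])) [-0.06  0.26 -2.58]
[array([314.97, 237.97]), array([378.06, 294.13])]
```

View pics/s5.png

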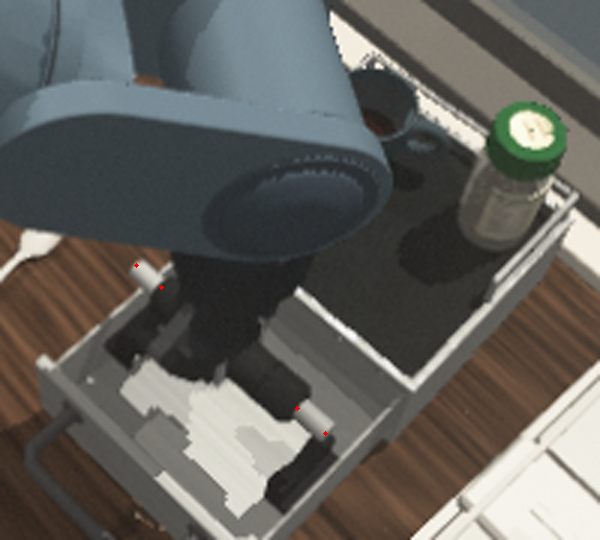

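```bash

python3 -m inch '[[[0,0,0.15],[0,0,0]],[[0,-0.01,0.3],[0,0,0]],[[0,-0.01,0.42],[0,0,0]],[[0,-0.01,0.52],[0,0,0]],[[0,-0.01,0.58],[0,0,0]]]'
python3 -m inch '[[[0,0,0.03],[0,0,0]],[[0,0,0.06],[0,0,0]],[[0,0,0.09],[0,0,0]],[[0,0,0.11],[0,0,0]],[[0,0,0.11],[0,0,0]]]'
python3 -m inch '[[[0,0,0.01],[0,0,0]],[[0,0,0.02],[0,0,0]],[[0,0,0.03],[0,0,0]],[[0,0,0.04],[0,0,0]],[[0,0,0.04],[0,0,0]]]'
```

```text
time: 19.07
tool_pos: [546.8, -189.9, 77.2]
tool_rot: [0.678, 0.735, -0.0, -0.001]
force: [0.8, 0.5, -2.7]
grip_width: 0.304
grasp_force: 59.1
time: 19.48
tool_pos: [547.6, -190.5, 70.1]
tool_rot: [0.678, 0.735, 0.0, 0.0]
force: [-0.5, 0.6, -2.1]
grip_width: 0.304
grasp_force: 59.1
time: 19.9
tool_pos: [547.5, -190.5, 66.8]
tool_rot: [0.678, 0.735, -0.0, -0.0]
force: [-0.6, 0.8, -2.8]
grip_width: 0.301
grasp_force: 59.1
```

```bash

python3 -m inch '[[[0,0,0.01],[0,0,0]],[[0,0,0.02],[0,0,0]],[[0,0,0.03],[0,0,0]],[[0,0,0.03],[0,0,0]],[[0,0,0.03],[0,0,0]]]'
python3 -m inch '[[[0,0,0.005],[0,0,0]],[[0,0,0.01],[0,0,0]],[[0,0,0.015],[0,0,0]],[[0,0,0.015],[0,0,0]],[[0,0,0.015],[0,0,0]]]'
```

```text
time: 20.32
tool_pos: [547.5, -190.5, 64.4]
tool_rot: [0.678, 0.735, -0.0, -0.0]
force: [-0.5, 0.4, -2.3]
grip_width: 0.303
grasp_force: 59.1
time: 20.73
tool_pos: [547.5, -190.5, 63.5]
tool_rot: [0.678, 0.735, -0.0, -0.0]
force: [-1.2, 0.6, 0.1]
grip_width: 0.305
grasp_force: 59.2
```

Contact is starting; continue in 1 mm steps.

```bash

python3 -m inch '[[[0,0,0.004],[0,0,0]],[[0,0,0.008],[0,0,0]],[[0,0,0.0125],[0,0,0]],[[0,0,0.0125],[0,0,0]],[[0,0,0.0125],[0,0,0]]]'
python3 -m inch '[[[0,0,0.004],[0,0,0]],[[0,0,0.008],[0,0,0]],[[0,0,0.0125],[0,0,0]],[[0,0,0.0125],[0,0,0]],[[0,0,0.0125],[0,0,0]]]'
```

```text
time: 21.15
tool_pos: [548.1, -190.6, 63.0]
tool_rot: [0.678, 0.735, 0.0, 0.001]
force: [-1.6, 1.0, 5.6]
grip_width: 0.305
grasp_force: 59.7
time: 21.57
tool_pos: [548.7, -190.7, 62.8]
tool_rot: [0.678, 0.735, 0.001, 0.001]
force: [-2.0, 3.5, 8.7]
grip_width: 0.308
grasp_force: 60.0
```

```bash

python3 -m inch '[[[0,0,0],[0,0,0]],[[0,0,0],[0,0,0]],[[0,0,0],[0,0,0]],[[0,0,0],[0,0,0]],[[0,0,0],[0,0,0]]]' 0 20
python3 -m inch '[[[0,0,0],[0,0,0]],[[0,0,0],[0,0,0]],[[0,0,0],[0,0,0]],[[0,0,0],[0,0,0]],[[0,0,0],[0,0,0]]]' 0.36
python3 -m inch '[[[0,0,0],[0,0,0]],[[0,0,0],[0,0,0]],[[0,0,0],[0,0,0]],[[0,0,0],[0,0,0]],[[0,0,0],[0,0,0]]]' 0.6
python3 -m inch '[[[0,0,-0.1],[0,0,0]],[[0,0,-0.25],[0,0,0]],[[0,0,-0.5],[0,0,0]],[[0,0,-0.75],[0,0,0]],[[0,0,-1],[0,0,0]]]'
python3 -m inch '[[[0.1,-0.2,-0.2],[0,0,0]],[[0.2,-0.4,-0.4],[0,0,0]],[[0.3,-0.6,-0.5],[0,0,0]],[[0.3,-0.8,-0.5],[0,0,0]],[[0.3,-1,-0.5],[0,0,0]]]'
python3 -m inch '[[[0,-0.2,0],[0,0,0]],[[0,-0.4,0],[0,0,0]],[[0,-0.6,0],[0,0,0]],[[0,-0.8,0],[0,0,0]],[[0,-0.9,0],[0,0,0]]]'
python3 - <<'E'
from h import *
out=[]
d=np.radians(4.6);X=np.array([np.cos(d),np.sin(d)]);Y=np.array([-X[1],X[0]]);S=np.array([546.6,-190.3])
for n,x0,y0,w,h in(('top',350,200,110,75),('side',300,200,110,100)):
    c=camera(n); o=cv2.resize(c['pixels'][y0:y0+h,x0:x0+w],None,fx=3.5,fy=3.5,interpolation=cv2.INTER_CUBIC)
    for k in(78,-78):
        p=S+k*Y; u=((proj(c,[p[0],p[1],60])-[x0,y0]+.5)*3.5-.5).round().astype(int); cv2.circle(o,tuple(u),1,(0,0,255),-1)
    out.append(cv2.copyMakeBorder(o,0,350-len(o),0,0,cv2.BORDER_CONSTANT))
cv2.imwrite('pics/r6.png',np.hstack(out))
E
```

```text
time: 21.98
tool_pos: [548.7, -190.7, 62.8]
tool_rot: [0.678, 0.735, 0.001, 0.001]
force: [-2.2, 3.4, 8.4]
grip_width: 0.305
grasp_force: 60.0
time: 22.4
tool_pos: [547.4, -190.5, 61.0]
tool_rot: [0.678, 0.735, -0.0, -0.0]
force: [0.1, -0.8, 0.5]
grip_width: 0.363
grasp_force: 0.0
time: 22.82
tool_pos: [547.5, -190.5, 61.3]
tool_rot: [0.678, 0.735, -0.0, -0.0]
force: [0.1, -0.1, -0.1]
grip_width: 0.597
grasp_force: 0.0
time: 23.23
tool_pos: [547.8, -190.6, 143.5]
tool_rot: [0.678, 0.735, 0.0, 0.001]
force: [0.2, 0.6, 0.6]
grip_width: 0.6
grasp_force: 0.0
time: 23.65
tool_pos: [465.9, -173.0, 183.6]
tool_rot: [0.678, 0.735, 0.0, 0.002]
force: [0.0, -0.6, 1.0]
grip_width: 0.604
grasp_force: 0.0
time: 24.07
tool_pos: [393.1, -178.8, 182.3]
tool_rot: [0.678, 0.735, -0.0, 0.001]
force: [-0.4, -0.8, -0.3]
grip_width: 0.596
grasp_force: 0.0
```

View pics/r6.png

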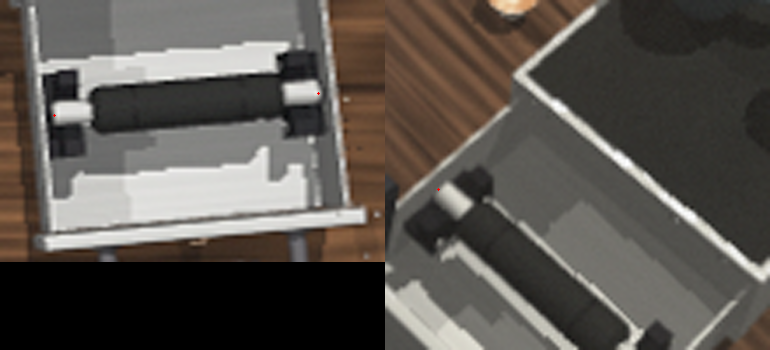

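```bash
python3 - <<'E'
from h import *
print(toolmove(*(np.array([425.2,-198,61])-arm.get_state()['tool_pos'])))
E
```

```text
(array([-0.266,  0.371,  1.516]), array([0., 0., 0.]))
```

```bash

python3 -m inch '[[[-0.1,0.15,0],[0,0,0]],[[-0.2,0.3,0],[0,0,0]],[[-0.27,0.37,0.2],[0,0,0]],[[-0.27,0.37,0.4],[0,0,0]],[[-0.27,0.37,0.6],[0,0,0]]]' 0.5 30
python3 -m inch '[[[0,0,0.2],[0,0,0]],[[0,0,0.4],[0,0,0]],[[0,0,0.6],[0,0,0]],[[0,0,0.8],[0,0,0]],[[0,0,0.92],[0,0,0]]]'
python3 -m inch '[[[0,0,0],[0,0,0]],[[0,0,0],[0,0,0]],[[0,0,0],[0,0,0]],[[0,0,0],[0,0,0]],[[0,0,0],[0,0,0]]]' 0
python3 -m inch '[[[0,0.02,0],[0,0,0]],[[0,0.06,0],[0,0,0]],[[0,0.14,0],[0,0,0]],[[0,0.24,0],[0,0,0]],[[0,0.36,0],[0,0,0]]]'
python3 -m inch '[[[0,0.12,0],[0,0,0]],[[0,0.24,0],[0,0,0]],[[0,0.36,0],[0,0,0]],[[0,0.48,0],[0,0,0]],[[0,0.6,0],[0,0,0]]]'
python3 -m inch '[[[0,0.12,0],[0,0,0]],[[0,0.23,0],[0,0,0]],[[0,0.33,0],[0,0,0]],[[0,0.42,0],[0,0,0]],[[0,0.48,0],[0,0,0]]]'
python3 -m inch '[[[0,0.05,0],[0,0,0]],[[0,0.1,0],[0,0,0]],[[0,0.14,0],[0,0,0]],[[0,0.18,0],[0,0,0]],[[0,0.2,0],[0,0,0]]]'
```

```text
time: 24.58
tool_pos: [426.9, -198.5, 133.6]
tool_rot: [0.678, 0.735, 0.0, 0.001]
force: [-0.1, 0.2, 0.2]
grip_width: 0.499
grasp_force: 0.0
time: 25.0
tool_pos: [425.6, -197.5, 58.4]
tool_rot: [0.678, 0.735, 0.0, -0.001]
force: [0.3, 0.4, -0.7]
grip_width: 0.499
grasp_force: 0.0
time: 25.42
tool_pos: [426.2, -198.3, 60.6]
tool_rot: [0.678, 0.735, 0.0, 0.001]
force: [2.1, 0.1, -1.1]
grip_width: 0.103
grasp_force: 29.4
time: 25.83
tool_pos: [454.6, -195.9, 60.6]
tool_rot: [0.678, 0.735, -0.0, 0.0]
force: [-3.6, 0.8, 6.8]
grip_width: 0.107
grasp_force: 30.1
time: 26.25
tool_pos: [502.8, -191.8, 60.6]
tool_rot: [0.678, 0.735, -0.0, 0.0]
force: [-3.3, 0.9, 6.0]
grip_width: 0.104
grasp_force: 30.1
time: 26.67
tool_pos: [541.3, -188.5, 60.6]
tool_rot: [0.678, 0.735, 0.0, 0.0]
force: [-2.9, 1.6, 7.2]
grip_width: 0.104
grasp_force: 30.1
time: 27.08
tool_pos: [556.9, -187.2, 60.6]
tool_rot: [0.678, 0.735, 0.0, 0.0]
force: [-1.5, 2.4, 6.3]
grip_width: 0.106
grasp_force: 30.1
```

```bash

python3 -m inch '[[[0,0.02,0],[0,0,0]],[[0,0.04,0],[0,0,0]],[[0,0.06,0],[0,0,0]],[[0,0.075,0],[0,0,0]],[[0,0.09,0],[0,0,0]]]'
python3 -m inch '[[[0,0.01,0],[0,0,0]],[[0,0.02,0],[0,0,0]],[[0,0.025,0],[0,0,0]],[[0,0.025,0],[0,0,0]],[[0,0.025,0],[0,0,0]]]'
```

```text
time: 27.5
tool_pos: [563.9, -186.6, 60.6]
tool_rot: [0.678, 0.735, 0.0, 0.0]
force: [-2.7, 2.7, 6.3]
grip_width: 0.106
grasp_force: 30.0
time: 27.92
tool_pos: [565.1, -186.5, 60.6]
tool_rot: [0.678, 0.735, -0.0, -0.001]
force: [-5.5, 1.6, 8.5]
grip_width: 0.105
grasp_force: 30.3
```

```bash

python3 -m inch '[[[0,0.01,0],[0,0,0]],[[0,0.02,0],[0,0,0]],[[0,0.03,0],[0,0,0]],[[0,0.03,0],[0,0,0]],[[0,0.03,0],[0,0,0]]]'
```

```text
time: 28.33
tool_pos: [565.2, -186.4, 60.5]
tool_rot: [0.678, 0.735, -0.002, -0.003]
force: [-16.6, 0.1, 15.9]
grip_width: 0.104
grasp_force: 31.2
```

```bash

python3 -m inch '[[[0,0,0],[0,0,0]],[[0,0,0],[0,0,0]],[[0,0,0],[0,0,0]],[[0,0,0],[0,0,0]],[[0,0,0],[0,0,0]]]' 0.45
python3 -m inch '[[[0,-0.02,0],[0,0,0]],[[0,-0.03,-0.2],[0,0,0]],[[0,-0.03,-0.4],[0,0,0]],[[0,-0.03,-0.7],[0,0,0]],[[0,-0.03,-1],[0,0,0]]]'
python3 -m inch '[[[0.2,-0.2,-0.1],[0,0,0]],[[0.4,-0.4,-0.2],[0,0,0]],[[0.6,-0.6,-0.3],[0,0,0]],[[0.8,-0.8,-0.4],[0,0,0]],[[1,-1,-0.5],[0,0,0]]]'
python3 -m inch '[[[0.2,0,0],[0,0,0]],[[0.4,0,0],[0,0,0]],[[0.6,0,0],[0,0,0]],[[0.8,0,0],[0,0,0]],[[1,0,0],[0,0,0]]]'
python3 -m inch '[[[0.2,0,0],[0,0,0]],[[0.4,0,0],[0,0,0]],[[0.6,0,0],[0,0,0]],[[0.8,0,0],[0,0,0]],[[1,0,0],[0,0,0]]]'
python3 - <<'E'
from h import *
c=camera('top'); a=cv2.resize(c['pixels'][95:235,340:455],None,fx=4,fy=4,interpolation=cv2.INTER_CUBIC)
b=cv2.resize(camera('side')['pixels'][100:320,200:480],(340,267)); o=np.zeros((560,800,3),np.uint8); o[:,:460]=a; o[:267,460:]=b
b=cv2.resize(c['pixels'],(340,212));o[280:492,460:]=b
cv2.imwrite('pics/f7.png',o)
E
```

```text
time: 28.75
tool_pos: [567.8, -186.4, 59.5]
tool_rot: [0.678, 0.735, 0.0, 0.0]
force: [-0.4, -0.6, -0.7]
grip_width: 0.448
grasp_force: 0.0
time: 29.17
tool_pos: [564.6, -186.3, 139.8]
tool_rot: [0.678, 0.735, -0.0, -0.001]
force: [0.6, -0.3, 0.2]
grip_width: 0.449
grasp_force: 0.0
time: 29.58
tool_pos: [478.2, -112.6, 179.9]
tool_rot: [0.678, 0.735, 0.0, -0.0]
force: [0.0, 0.0, -0.1]
grip_width: 0.455
grasp_force: 0.0
time: 30.0
tool_pos: [472.5, -32.8, 179.8]
tool_rot: [0.678, 0.735, 0.0, 0.0]
force: [0.1, -0.1, -0.5]
grip_width: 0.451
grasp_force: 0.0
time: 30.42
tool_pos: [466.1, 47.0, 179.7]
tool_rot: [0.678, 0.735, 0.0, 0.0]
force: [0.3, 0.7, -0.0]
grip_width: 0.449
grasp_force: 0.0
```

View pics/f7.png

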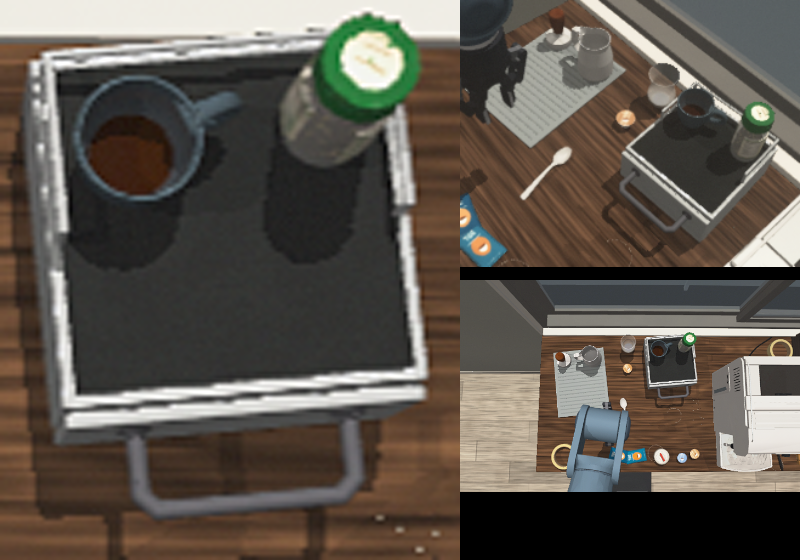

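The drawer is shut: the gap at the panel has closed compared with the first picture, where the handle sat lower (now about (250,500) in the crop). The cup and jar have not moved.

```bash
python3 -c "
from station import order
print(order.finish_job())"
```

```text
the job is handed in; nothing more can be done
None
```

The knock bar is back in both saddles, released, and the drawer is pushed shut against its stop. The camera showed the cup, spice jar and other things where they were, and I handed the job in at about 30 s of the 64 s limit.

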